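# Sort look-alike spacing bars by weight

## Robot

A 7-joint arm with a two-finger parallel gripper is mounted at the origin on a cart in front of the work surface, level with it; the furniture and walls round the work are solid. World frame = base frame: x ahead of the robot, y to its left, z up, the work surface at z = 0. Lengths are in m, angles in rad, forces in N, time in s.
With the tool pointing down it reaches from about 0.425 to 1.025 m from the base axis. Payload 3.6 kg.
Tool frame: the origin (TCP) lies on the centre line of the jaws, within the pads' length; the fingertips stand 11 mm ahead of it and the grasp point (between the pads) lies 8 mm behind it; z points along the fingers, y is the direction in which the jaws open and shut (so a half turn about z gives the same grasp; the last joint's range is limited). The gripper opens to 85 mm and grips with 20 to 120 N. Pads are 22 mm wide; open, the fingers measure 114 mm over their backs; the gripper's body (76 mm by 85 mm) begins 54 mm behind the grasp point. The pads swing forward as they close: fully open they stand 13 mm farther back than shut.
Start: joints at [1.159, 0.591, 0.048, 1.609, -0.033, 0.943, -0.034], TCP at [0.227, -0.688, 0.242] pointing down, gripper open.
Joint ranges: [-2.69, 2.69], [-0.47, 2.24], [-1.27, 1.36], [0.19, 2.51], [-1.53, 4.68], [0.08, 2.07], [-3.09, 3.09]. Speed limits (rad/s): [2.57, 2.57, 3.14, 3.14, 3.14, 3.14, 3.14].

## Interface

Orientations are given as a unit quaternion [x, y, z, w].
In Python, from station import telemetry, eyes, sign_off gives the robot as it stands.
- The arm moves only by the tool arm_command, never from a script. Its argument "rows" is a list of rows, each a list of 5 numbers: the shift along the world's x, y, z in mm, then the turn about the world's z in rad, then the finger opening in mm, from 0 to 85.4. A call has 1 to 12 rows; each row is the pose to reach, as a shift and turn from the pose commanded when the call began; what a row does not reach only later rows make up. A row lasts 1/8 s, in which the tool goes at most 62.5 mm and 10.7 degrees, less where a joint would pass 70% of its speed; a pose out of reach is approached as far as the arm can. A call with a gripper value outside its range is refused whole. The fingers move at their own pace and stop on an object; "newtons" is the grip in N (left out, the last holds). Time passes only in rows, so rows that repeat a pose let the fingers close. It gives the time, the measured TCP pose, the force and the opening at its end, in the units of the state.
- telemetry.observe(): the state, without advancing time (a new reading comes with each control period).
- eyes.read_camera(name): name is "scene" or "top" or "wrist"; returns a dict with "image" (420x560x3 uint8, red, green, blue), "depth" (420x560 float32, m along the optical axis (not along the pixel's ray), 0 where there is no reading), "vfov" (degrees; the focal length in pixels is half the picture's height over the tangent of half this angle, whatever the lens; pixels are square), "cx", "cy" (the principal point, pixels), "world_to_cam" (4x4, takes a point from world to camera coordinates); the wrist camera has in their place "T_tool_cam" (4x4, takes a point from camera to tool coordinates, whose origin is the TCP and whose axes are the flange's). Camera axes: x right, y up, looking along -z (the intrinsics and any distortion apply to the point x, -y, -z); pixel columns grow to the right and rows downward; lengths in m; the calibration is good to about 2 mm. A picture is of the moment at which its call begins: read the wrist's pose just before it.
- sign_off(): hands the job in, once; it reports no verdict.
The state is a dict: "t": time; "joint_pos": joint angles; "dq": joint speeds; "effort": joint torques, N m; "ee_pos": TCP position; "orientation": TCP orientation; "wrist_force": force on the tool from outside, world axes, zero at the start; "wrist_torque": the same for the moment, N m; "width": finger opening in m.
Only numpy, scipy, OpenCV 4.12 (cv2) and the standard library are available. Lean on these libraries where they do the work, as an engineer would, in place of code of your own. Each camera call takes 0.05 s, during which the arm holds its last target. There are 200 camera calls.

## Task

Four spacing bars of the same size and paint lie mixed on the table: some are hollow, some solid, and only the weight felt in the gripper tells which. Lay the light ones (under 450 g) in the green tray and the heavy ones (over 450 g) in the red tray, a bar within 50 g of that going in either; there may be any number of each kind, even none. Lay every bar flat on the tray's floor, not on another bar or on the rim, and leave the other things on the table where they are.

Things in the scene. Friction and masses are not known exactly. Their poses are not given: they have to be found in the camera images.
- bar_a: steel-blue painted spacing bar, one of four that look alike: 110 long (own x) x 26 wide (own y) x 30 high, loose, lying flat on the table with its length roughly along world x. Origin: centre of its underside, z up. Its weight is hidden: drawn afresh for each bar every time, anywhere from 135 to 765 g; the balance point is its middle.
- bar_b: steel-blue painted spacing bar, one of four that look alike: 110 long (own x) x 26 wide (own y) x 30 high, loose, lying flat on the table with its length roughly along world x. Origin: centre of its underside, z up. Its weight is hidden: drawn afresh for each bar every time, anywhere from 135 to 765 g; the balance point is its middle.
- bar_c: steel-blue painted spacing bar, one of four that look alike: 110 long (own x) x 26 wide (own y) x 30 high, loose, lying flat on the table with its length roughly along world x. Origin: centre of its underside, z up. Its weight is hidden: drawn afresh for each bar every time, anywhere from 135 to 765 g; the balance point is its middle.
- bar_d: steel-blue painted spacing bar, one of four that look alike: 110 long (own x) x 26 wide (own y) x 30 high, loose, lying flat on the table with its length roughly along world x. Origin: centre of its underside, z up. Its weight is hidden: drawn afresh for each bar every time, anywhere from 135 to 765 g; the balance point is its middle.
- tray_green: fixed shallow open sorting tray, painted green, cork-lined floor: 240 (own x) x 150 (own y) outside, inside 230 x 140, walls 5 thick and 18 high, inner floor 5-6 above the table. Origin: centre of its underside, z up. May stand on the robot's left or right. Takes the light bars; all four bars would fit side by side across it (each with its length along the tray's y).
- tray_red: fixed shallow open sorting tray, painted red, cork-lined floor: 240 (own x) x 150 (own y) outside, inside 230 x 140, walls 5 thick and 18 high, inner floor 5-6 above the table. Origin: centre of its underside, z up. May stand on the robot's left or right. Takes the heavy bars; all four bars would fit side by side across it (each with its length along the tray's y).
- wood_block: bystander: loose brown wooden block 24 x 40 x 18 lying between the bars; origin centre of underside. Leave it.
- wood_wedge: bystander: loose brown wooden wedge bar 60 x 16 x 20 behind the bars; origin centre of underside. Leave it.
- wood_strip: bystander: loose brown wooden strip 60 x 24 x 18 beyond the right-hand tray; origin centre of underside. Leave it.

How it is judged:
By the outcome, as a careful person would: the job done as asked, in the order asked, and still so for the second after the job is handed in, with the robot touching nothing.
It also fails if it takes over 72 s, if anything falls off the work surface, if the arm or the gripper's body presses on something with over 40 N, if the wrist force passes 120 N, or if a joint passes its speed limit or range.

## Working session

There is one attempt and no reset: what is moved stays moved. The work goes in short steps, Python scripts to look and compute and a tool call to move; the robot and the scene stay as the last step left them, time stands still between calls to the robot, and variables do not carry over. Pictures are saved under pics/ and viewed, about 8 in all and at most 12, crops included, and the job is handed in when it is done.

Besides the shell and the picture viewer there is one more tool, called after ">>>" as a command line: name --pt "numbers of a row" for each row, then --argument value for the rest. arm_command: Moves the arm, as the interface text tells. Its arguments: {"type":"object","properties":{"rows":{"type":"array","items":{"type":"array","items":{"type":"number"}}},"newtons":{"type":"number"}},"required":["rows"]}

```bash
mkdir -p pics; ls; cat > h.py <<'E'
import numpy as np,cv2
from station import telemetry,eyes,sign_off
def cam(n,save=None):
    c=eyes.read_camera(n)
    if save: cv2.imwrite('pics/'+save,c['image'][:,:,::-1])
    return c
def pts(c):
    "world point for every pixel from depth"
    H,W=c['depth'].shape;f=H/2/np.tan(np.radians(c['vfov'])/2)
    u,v=np.meshgrid(np.arange(W),np.arange(H));d=c['depth']
    p=np.stack([(u-c['cx'])/f*d,-(v-c['cy'])/f*d,-d,np.ones_like(d)],-1)
    return (p@np.linalg.inv(c['world_to_cam']).T)[...,:3]
E
python3 - <<'E'
from h import *
s=telemetry.observe();print(s)
for n in('top','scene'):
    c=cam(n,n+'0.png');print(n,{k:v for k,v in c.items() if k not in('image','depth')})
    np.savez('/tmp/'+n,**{k:v for k,v in c.items()})
E
```

```text
pics
{'t': 0.0, 'joint_pos': array([ 1.15854874,  0.59146673,  0.04838633,  1.60862157, -0.03328021,
        0.9423156 , -0.03373007]), 'dq': array([-0.00087774, -0.00247584, -0.00035665,  0.00107783, -0.00070632,
       -0.00088825, -0.00071345]), 'effort': array([-9.82237252e-03, -5.32969952e+01,  1.47805318e+00, -1.89289802e+01,
        2.81224573e-03,  1.25335772e-01,  6.01132251e-04]), 'ee_pos': array([ 0.22721417, -0.68851185,  0.24206391]), 'orientation': array([ 9.87325057e-01,  1.58711158e-01, -2.63242490e-05,  2.67584897e-06]), 'wrist_force': array([-0.01354699, -0.11883287, -0.1550944 ]), 'wrist_torque': array([0.02668451, 0.01818458, 0.04598191]), 'width': 0.0853083380543637}
top {'vfov': 56.10738165745178, 'cx': 278.8625934173956, 'cy': 212.84919955135416, 'world_to_cam': array([[ 0.02467142, -0.99965171,  0.00936886, -0.06044758],
       [ 0.98304331,  0.02596281,  0.18152625, -0.58870245],
       [-0.18170627,  0.00473149,  0.98334147, -0.95455963],
       [ 0.        ,  0.        ,  0.        ,  1.        ]])}
scene {'vfov': 51.046685895304726, 'cx': 276.0843430410518, 'cy': 213.18560641107206, 'world_to_cam': array([[-0.62943624, -0.7770385 ,  0.00460277,  0.35022678],
       [ 0.4420823 , -0.35322272,  0.824498  , -0.3118069 ],
       [-0.63904088,  0.52100372,  0.56584615, -0.54208807],
       [ 0.        ,  0.        ,  0.        ,  1.        ]])}
```

View pics/top0.png

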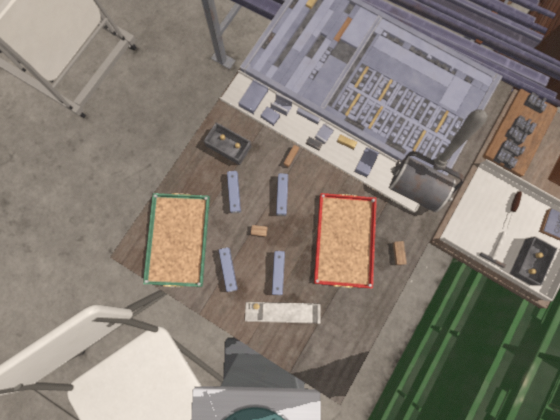

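View pics/scene0.png

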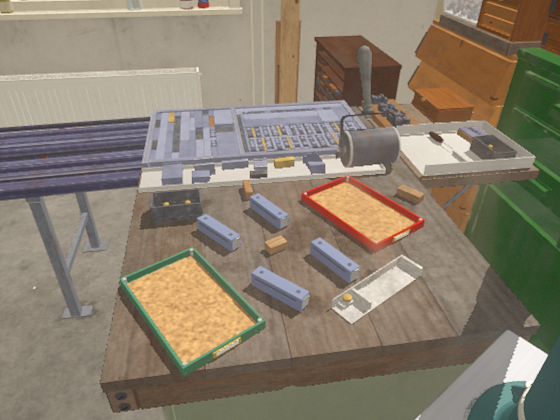

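The top view shows bars at about (233,192), (282,194), (228,270) and (279,273). The green tray is on the left at (177,240), the red on the right at (346,240). A white tray (283,313) and a dark box (228,143) are nearby obstacles.

```bash
python3 - <<'E'
from h import *
def ray(c,u,v,z):
    f=210/np.tan(np.radians(c['vfov'])/2);M=np.linalg.inv(c['world_to_cam'])
    d=M[:3,:3]@np.array([(u-c['cx'])/f,-(v-c['cy'])/f,-1]);o=M[:3,3]
    return o+d*(z-o[2])/d[2]
for n in('top','scene'):
    c=dict(np.load(f'/tmp/{n}.npz'));P=pts(c);hsv=cv2.cvtColor(c['image'],cv2.COLOR_RGB2HSV)
    z=P[...,2];x=P[...,0];y=P[...,1]
    ws=(x>.35)&(x<.9)&(abs(y)<.45)&(c['depth']>0)
    print(n,'table z',np.median(z[ws&(z<.012)]))
    H,S,V=hsv[...,0],hsv[...,1],hsv[...,2]
    for name,m,zt in(('bar',(H>105)&(H<128)&(S>50)&(z>.022)&(z<.04),.03),('green',(H>60)&(H<95)&(S>80)&(z>.008)&(z<.03),.018),('red',((H<5)|(H>172))&(S>120)&(z>.008)&(z<.03),.018),('raised',(z>.012)&(z<.08),.0)):
        m=(m&ws).astype(np.uint8)
        k,l,st,ce=cv2.connectedComponentsWithStats(m)
        for i in range(1,k):
            if st[i,4]<(40 if name!='raised' else 60):continue
            a=l==i
            Q=np.array([ray(c,u,v,zt) for v,u in np.argwhere(a)]) if zt else P[a]
            r=cv2.minAreaRect((Q[:,:2]*1000).astype(np.float32))
            print(name,ce[i].round(),'rect',np.round(r[0]),np.round(r[1]),round(r[2],1),'mean',Q[:,:2].mean(0).round(3),'depthmean',np.median(P[a],0).round(3),'zmax',z[a].max().round(3))
E
```

```text
top table z 9.98323006898838e-05
red [332. 238.] rect [ 532. -221.] [150. 239.] 86.6 mean [ 0.534 -0.187] depthmean [ 0.538 -0.158  0.017] zmax 0.021
red [372. 243.] rect [ 527. -292.] [  8. 219.] 86.6 mean [ 0.524 -0.293] depthmean [ 0.523 -0.294  0.016] zmax 0.021
raised [279. 108.] rect [891. -37.] [50.  5.] 64.8 mean [ 0.889 -0.039] depthmean [ 0.89  -0.039  0.028] zmax 0.039
raised [249. 107.] rect [890.  47.] [42. 19.] 89.7 mean [0.892 0.043] depthmean [0.892 0.042 0.023] zmax 0.03
raised [269. 115.] rect [874. -13.] [45. 35.] 57.3 mean [ 0.872 -0.013] depthmean [ 0.871 -0.012  0.023] zmax 0.029
raised [384. 136.] rect [ 753. -268.] [364. 294.] 90.0 mean [ 0.817 -0.328] depthmean [ 0.84  -0.346  0.023] zmax 0.08
raised [227. 142.] rect [786. 101.] [112.  65.] 61.0 mean [0.787 0.101] depthmean [0.788 0.1   0.024] zmax 0.047
raised [320. 136.] rect [ 815. -151.] [45. 79.] 49.2 mean [ 0.814 -0.153] depthmean [ 0.813 -0.154  0.021] zmax 0.029
raised [346. 141.] rect [ 803. -226.] [53. 19.] 65.5 mean [ 0.801 -0.225] depthmean [ 0.801 -0.225  0.024] zmax 0.029
raised [291. 155.] rect
[... 2989 characters left out ...]
0.029] zmax 0.034
raised [219. 230.] rect [650.  77.] [113.  27.] 7.4 mean [0.643 0.08 ] depthmean [0.642 0.082 0.028] zmax 0.032
raised [276. 243.] rect [549.   7.] [41. 26.] 83.0 mean [0.548 0.008] depthmean [0.547 0.008 0.017] zmax 0.021
raised [335. 258.] rect [440. -47.] [ 28. 112.] 88.7 mean [ 0.434 -0.043] depthmean [ 0.433 -0.04   0.029] zmax 0.032
raised [194. 311.] rect [520. 221.] [151. 245.] 89.0 mean [0.499 0.226] depthmean [0.473 0.231 0.017] zmax 0.02
raised [366. 281.] rect [358. -61.] [ 15. 191.] 0.4 mean [ 0.361 -0.051] depthmean [ 0.363 -0.037  0.017] zmax 0.021
raised [280. 286.] rect [444.  83.] [110.  29.] 14.5 mean [0.439 0.086] depthmean [0.438 0.086 0.029] zmax 0.032
```

>>> arm_command --pt "190 335 0 -0.18 60" --pt "190 335 0 -0.347 60" --pt "190 335 0 -0.347 60" --pt "190 335 0 -0.347 60" --pt "190 335 0 -0.347 60" --pt "190 335 0 -0.347 60" --pt "190 335 0 -0.347 60" --pt "214 642 -100 -0.347 60" --pt "214 642 -100 -0.347 60" --pt "214 642 -100 -0.347 60" --pt "214 642 -100 -0.347 60" --pt "214 642 -100 -0.347 60" --newtons 60

```text
t: 1.6
ee_pos: [0.4404, -0.0566, 0.1452]
orientation: [1.0, -0.015, 0.0, 0.0]
wrist_force: [0.7, 0.2, -1.3]
width: 0.0602
```

>>> arm_command --pt "0 0 -40 0 60" --pt "0 0 -40 0 60" --pt "0 0 -40 0 60" --pt "0 0 -40 0 60"

```text
t: 2.1
ee_pos: [0.4411, -0.0587, 0.107]
orientation: [1.0, -0.016, 0.001, 0.0]
wrist_force: [-0.5, 0.1, -2.1]
width: 0.0604
```

```bash
cat > f.py <<'E'
from h import *
F=[]
s=telemetry.observe();F.append(s['wrist_force'])
for i in range(4):
    c=cam('wrist','wr_%05d.png'%int(s['t']*100) if i==0 else None);s=telemetry.observe();F.append(s['wrist_force'])
print(s['t'],s['ee_pos'].round(4),s['orientation'].round(3),'w',s['width'].round(4));print(np.round(F,2)[:,2],np.mean(F,0).round(2),s['wrist_torque'].round(2),s['joint_pos'].round(2))
E
python3 f.py; ls pics
```

```text
scene0.png
top0.png
wr_00210.pngTraceback (most recent call last):
  File "f.py", line 6, in <module>
    print(s['t'],s['ee_pos'].round(4),s['orientation'].round(3),'w',s['width'].round(4));print(np.round(F,2)[:,2],np.mean(F,0).round(2),s['wrist_torque'].round(2),s['joint_pos'].round(2))
                                                                    ^^^^^^^^^^^^^^^^
AttributeError: 'float' object has no attribute 'round'
```

```bash
sed -i "s/s\['width'\].round(4)/s['width']/" f.py; python3 f.py
```

```text
2.5 [ 0.4405 -0.0572  0.106 ] [ 1.    -0.014  0.    -0.   ] w 0.060183133465307175
[-1.35 -1.31 -2.27 -1.71 -1.9 ] [ 0.25  0.2  -1.71] [0.04 0.01 0.02] [-0.01  0.49  0.04  2.33 -0.07  0.32 -1.5 ]
```

View pics/wr_00210.png

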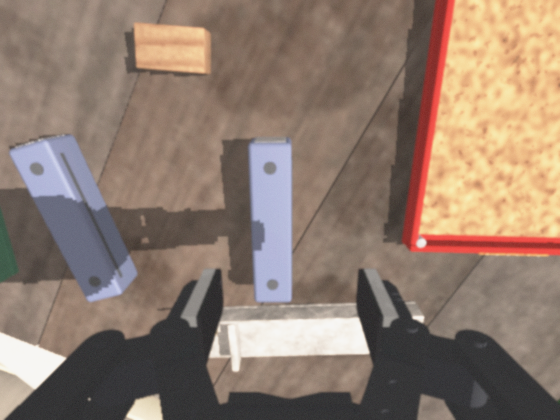

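Wrist view: the bar is centred near (271,220) and the jaws' middle is at about column 289. That matches the 11 mm y offset I expected.

>>> arm_command --pt "0 11 -45 0 60" --pt "0 11 -75 0 60" --pt "0 11 -89 0 60" --pt "0 11 -89 0 60" --pt "0 11 -89 0 0" --pt "0 11 -89 0 0" --pt "0 11 -89 0 0" --pt "0 11 -89 0 0" --pt "0 11 -60 0 0" --pt "0 11 0 0 0" --pt "0 11 0 0 0" --pt "0 11 0 0 0" --newtons 60

```text
t: 4.0
ee_pos: [0.44, -0.046, 0.1056]
orientation: [1.0, -0.014, -0.0, -0.0]
wrist_force: [-0.4, -0.3, -5.1]
width: 0.0251
```

```bash
sed -i 's/range(4)/range(10)/' f.py; python3 f.py
```

```text
4.5 [ 0.4402 -0.0462  0.1054] [ 1.    -0.014 -0.     0.   ] w 0.02506621021820918
[-5.09 -4.5  -3.49 -3.97 -3.83 -4.37 -4.13 -4.42 -4.35 -4.22 -5.14] [-0.29  0.21 -4.32] [ 0.12  0.05 -0.  ] [-0.04  0.49  0.05  2.33 -0.07  0.32 -1.52]
```

About 2.6 N (265 g), so it is light and goes in the green tray.

>>> arm_command --pt "2 60 0 0.17 0" --pt "4 120 0 0.35 0" --pt "6 180 0 0.53 0" --pt "6 230 0 0.71 0" --pt "6 270 0 0.89 0" --pt "6 270 0 1.07 0" --pt "6 270 0 1.25 0" --pt "6 270 0 1.43 0" --pt "6 270 0 1.58 0" --pt "6 270 0 1.58 0" --pt "6 270 -30 1.58 0" --pt "6 270 -30 1.58 0"

```text
t: 6.0
ee_pos: [0.4452, 0.2229, 0.0745]
orientation: [0.714, 0.7, -0.002, -0.0]
wrist_force: [-0.4, 0.1, -3.8]
width: 0.0248
```

>>> arm_command --pt "0 0 -35 0 0" --pt "0 0 -48 0 0" --pt "0 0 -52 0 0" --pt "0 0 -52 0 0" --pt "0 0 -52 0 36" --pt "0 0 -52 0 36" --pt "0 0 -52 0 36" --pt "0 0 -20 0 36" --pt "0 0 30 0 50" --pt "0 0 30 0 60"

```text
t: 7.25
ee_pos: [0.4485, 0.225, 0.1088]
orientation: [0.714, 0.7, 0.003, 0.001]
wrist_force: [-0.2, 0.4, -2.6]
width: 0.0597
```

```bash
python3 f.py; ls pics
```

```text
7.75 [0.446  0.2237 0.1051] [ 0.714  0.7   -0.001 -0.   ] w 0.06027357523008168
[-2.55 -2.96 -1.85 -2.25 -2.27 -1.98 -2.31 -1.95 -2.36 -1.19 -3.08] [ 0.17 -0.   -2.25] [0.1  0.02 0.02] [-0.32  0.55 -0.31  2.2   0.38  0.44 -0.95]
scene0.png
top0.png
wr_00210.png
wr_00229.png
wr_00400.png
wr_00725.png
```

>>> arm_command --pt "0 -50 0 -0.18 60" --pt "-1 -100 0 -0.36 60" --pt "-1 -140 0 -0.54 60" --pt "-1 -140 0 -0.72 60" --pt "-1 -140 0 -0.9 60" --pt "-1 -140 0 -1.08 60" --pt "-1 -140 0 -1.25 60" --pt "-1 -140 0 -1.307 60" --pt "-1 -140 0 -1.307 60" --pt "-1 -140 0 -1.307 60" --pt "-1 -140 0 -1.307 60"

```text
t: 9.12
ee_pos: [0.4454, 0.0838, 0.1058]
orientation: [0.992, 0.122, -0.0, -0.0]
wrist_force: [-0.6, 0.2, -2.3]
width: 0.0599
```

```bash
python3 f.py
```

```text
9.625 [0.4454 0.0838 0.1058] [ 0.993  0.122 -0.    -0.   ] w 0.059816591734207065
[-2.35 -2.   -1.79 -1.93 -2.18 -2.23 -2.7  -3.41 -1.96 -2.06 -2.14] [-0.07  0.3  -2.25] [0.05 0.05 0.05] [-0.3   0.5   0.01  2.31 -0.02  0.33 -1.59]
```

>>> arm_command --pt "0 0 -45 0 60" --pt "0 0 -75 0 60" --pt "0 0 -89 0 60" --pt "0 0 -89 0 60" --pt "0 0 -89 0 0" --pt "0 0 -89 0 0" --pt "0 0 -89 0 0" --pt "0 0 -89 0 0" --pt "0 0 -60 0 0" --pt "0 0 0 0 0" --pt "0 0 0 0 0" --pt "0 0 0 0 0" --newtons 60

```text
t: 11.12
ee_pos: [0.4447, 0.0837, 0.1055]
orientation: [0.993, 0.122, -0.0, 0.0]
wrist_force: [-0.5, -0.2, -5.5]
width: 0.025
```

```bash
python3 f.py
```

```text
11.625 [0.4453 0.0838 0.1054] [ 0.993  0.122 -0.     0.   ] w 0.024556684654594495
[-5.53 -4.99 -5.8  -6.5  -6.57 -6.49 -5.64 -4.88 -5.95 -5.59 -5.42] [ 0.1   0.09 -5.76] [ 0.14 -0.01  0.01] [-0.3   0.5   0.01  2.31 -0.02  0.33 -1.59]
```

About 350 g, so light: green, second slot.

>>> arm_command --pt "20 50 0 0.18 0" --pt "40 100 0 0.36 0" --pt "51 139 0 0.54 0" --pt "51 139 0 0.72 0" --pt "51 139 0 0.9 0" --pt "51 139 0 1.08 0" --pt "51 139 0 1.25 0" --pt "51 139 0 1.307 0" --pt "51 139 0 1.307 0" --pt "51 139 -30 1.307 0" --pt "51 139 -30 1.307 0" --pt "51 139 -30 1.307 0"

```text
t: 13.12
ee_pos: [0.4965, 0.223, 0.0761]
orientation: [0.714, 0.7, 0.0, 0.0]
wrist_force: [0.4, 0.2, -5.5]
width: 0.0251
```

>>> arm_command --pt "0 0 -35 0 0" --pt "0 0 -49 0 0" --pt "0 0 -53 0 0" --pt "0 0 -53 0 0" --pt "0 0 -53 0 36" --pt "0 0 -53 0 36" --pt "0 0 -53 0 36" --pt "0 0 -20 0 36" --pt "0 0 30 0 50" --pt "0 0 30 0 60"

```text
t: 14.38
ee_pos: [0.4988, 0.2242, 0.1091]
orientation: [0.714, 0.7, 0.004, 0.001]
wrist_force: [-0.2, 0.5, -3.1]
width: 0.0598
```

>>> arm_command --pt "50 -45 0 -0.18 60" --pt "100 -90 0 -0.36 60" --pt "154 -145 0 -0.54 60" --pt "154 -145 0 -0.72 60" --pt "154 -145 0 -0.9 60" --pt "154 -145 0 -1.08 60" --pt "154 -145 0 -1.25 60" --pt "154 -145 0 -1.426 60" --pt "154 -145 0 -1.426 60" --pt "154 -145 0 -1.426 60" --pt "154 -145 0 -1.426 60" --pt "154 -145 0 -1.426 60"

```text
t: 15.88
ee_pos: [0.6504, 0.0777, 0.1057]
orientation: [0.998, 0.063, -0.0, -0.0]
wrist_force: [0.8, -0.5, -2.0]
width: 0.0598
```

```bash
python3 f.py; ls pics
```

```text
16.375 [0.6504 0.0778 0.1058] [ 0.998  0.063 -0.     0.   ] w 0.05986621715833565
[-1.97 -2.13 -2.24 -1.64 -1.54 -1.87 -2.72 -1.05 -2.21 -2.62 -2.74] [ 0.02 -0.14 -2.07] [ 0.14 -0.01  0.  ] [-0.21  0.67  0.03  1.86 -0.03  0.61 -1.6 ]
scene0.png
top0.png
wr_00210.png
wr_00229.png
wr_00400.png
wr_00725.png
wr_00912.png
wr_01112.png
wr_01587.png
```

>>> arm_command --pt "0 0 -45 0 60" --pt "0 0 -75 0 60" --pt "0 0 -89 0 60" --pt "0 0 -89 0 60" --pt "0 0 -89 0 0" --pt "0 0 -89 0 0" --pt "0 0 -89 0 0" --pt "0 0 -89 0 0" --pt "0 0 -60 0 0" --pt "0 0 0 0 0" --pt "0 0 0 0 0" --pt "0 0 0 0 0" --newtons 60

```text
t: 17.88
ee_pos: [0.6493, 0.0778, 0.105]
orientation: [0.998, 0.063, -0.001, 0.0]
wrist_force: [-0.0, 0.6, -3.6]
width: 0.0251
```

```bash
python3 f.py
```

```text
18.375 [0.6503 0.0778 0.1053] [ 0.998  0.063 -0.     0.   ] w 0.025001156616016245
[-3.61 -4.18 -3.87 -3.42 -3.26 -3.64 -2.97 -4.26 -4.15 -4.72 -4.08] [ 0.25  0.02 -3.83] [ 0.12  0.04 -0.  ] [-0.21  0.67  0.03  1.86 -0.04  0.61 -1.6 ]
```

About 180 g, so light: green, far slot.

>>> arm_command --pt "-20 50 0 0.18 0" --pt "-40 100 0 0.36 0" --pt "-56 143 0 0.54 0" --pt "-56 143 0 0.72 0" --pt "-56 143 0 0.9 0" --pt "-56 143 0 1.08 0" --pt "-56 143 0 1.25 0" --pt "-56 143 0 1.426 0" --pt "-56 143 0 1.426 0" --pt "-56 143 -30 1.426 0" --pt "-56 143 -30 1.426 0" --pt "-56 143 -30 1.426 0"

```text
t: 19.88
ee_pos: [0.5946, 0.2211, 0.0762]
orientation: [0.714, 0.7, 0.0, 0.0]
wrist_force: [-0.4, 0.2, -3.3]
width: 0.0249
```

>>> arm_command --pt "0 0 -35 0 0" --pt "0 0 -49 0 0" --pt "0 0 -53 0 0" --pt "0 0 -53 0 0" --pt "0 0 -53 0 36" --pt "0 0 -53 0 36" --pt "0 0 -53 0 36" --pt "0 0 -20 0 36" --pt "0 0 30 0 50" --pt "0 0 30 0 60"

```text
t: 21.12
ee_pos: [0.5972, 0.2224, 0.1097]
orientation: [0.714, 0.7, 0.004, 0.001]
wrist_force: [0.2, 0.5, -2.9]
width: 0.06
```

>>> arm_command --pt "10 -50 0 -0.18 60" --pt "20 -100 0 -0.36 60" --pt "30 -150 0 -0.54 60" --pt "45 -210 0 -0.72 60" --pt "53 -272 0 -0.9 60" --pt "53 -272 0 -1.08 60" --pt "53 -272 0 -1.25 60" --pt "53 -272 0 -1.43 60" --pt "53 -272 0 -1.569 60" --pt "53 -272 0 -1.569 60" --pt "53 -272 0 -1.569 60" --pt "53 -272 0 -1.569 60"

```text
t: 22.62
ee_pos: [0.6472, -0.0512, 0.1055]
orientation: [1.0, -0.008, -0.0, -0.0]
wrist_force: [-0.9, 0.9, -1.0]
width: 0.0596
```

```bash
python3 f.py
```

```text
23.125 [ 0.6474 -0.0512  0.1058] [ 1.    -0.009  0.    -0.   ] w 0.06017108040774502
[-1.03 -1.26 -1.46 -2.83 -1.67 -2.05 -2.39 -2.7  -2.17 -1.15 -1.4 ] [-0.02 -0.02 -1.83] [ 0.16 -0.02  0.01] [-0.03  0.66  0.05  1.88 -0.06  0.6  -1.53]
```

>>> arm_command --pt "0 0 -45 0 60" --pt "0 0 -75 0 60" --pt "0 0 -89 0 60" --pt "0 0 -89 0 60" --pt "0 0 -89 0 0" --pt "0 0 -89 0 0" --pt "0 0 -89 0 0" --pt "0 0 -89 0 0" --pt "0 0 -60 0 0" --pt "0 0 0 0 0" --pt "0 0 0 0 0" --pt "0 0 0 0 0" --newtons 60

```text
t: 24.62
ee_pos: [0.6457, -0.0509, 0.1045]
orientation: [1.0, -0.008, -0.002, -0.0]
wrist_force: [-1.2, 0.9, -7.2]
width: 0.0246
```

```bash
python3 f.py
```

```text
25.125 [ 0.6473 -0.0511  0.1054] [ 1.    -0.009 -0.    -0.   ] w 0.02478315301333706
[-7.22 -7.13 -7.03 -6.71 -6.82 -6.18 -7.07 -6.81 -6.91 -6.66 -6.93] [-0.36  0.08 -6.86] [ 0.14  0.08 -0.03] [-0.03  0.67  0.05  1.88 -0.06  0.6  -1.53]
```

About 510 g, so heavy: red tray.

>>> arm_command --pt "-25 -50 0 0.18 0" --pt "-50 -100 0 0.36 0" --pt "-85 -150 0 0.54 0" --pt "-85 -172 0 0.72 0" --pt "-85 -172 0 0.9 0" --pt "-85 -172 0 1.08 0" --pt "-85 -172 0 1.25 0" --pt "-85 -172 0 1.43 0" --pt "-85 -172 0 1.531 0" --pt "-85 -172 -30 1.531 0" --pt "-85 -172 -30 1.531 0" --pt "-85 -172 -30 1.531 0"

```text
t: 26.62
ee_pos: [0.5627, -0.2234, 0.0762]
orientation: [0.727, 0.687, -0.0, 0.0]
wrist_force: [-0.3, 0.7, -6.3]
width: 0.0245
```

>>> arm_command --pt "0 0 -35 0 0" --pt "0 0 -49 0 0" --pt "0 0 -53 0 0" --pt "0 0 -53 0 0" --pt "0 0 -53 0 36" --pt "0 0 -53 0 36" --pt "0 0 -53 0 36" --pt "0 0 -20 0 36" --pt "0 0 30 0 50" --pt "0 0 80 0 60" --pt "0 0 130 0 60" --pt "0 0 130 0 60"

```text
t: 28.12
ee_pos: [0.5655, -0.2237, 0.2103]
orientation: [0.727, 0.687, 0.002, 0.004]
wrist_force: [-0.1, 0.4, -2.9]
width: 0.0602
```

```bash
python3 f.py
```

```text
28.625 [ 0.562  -0.223   0.2048] [ 0.727  0.687 -0.    -0.001] w 0.060271054245852676
[-2.86 -2.87 -1.74 -2.61 -2.49 -2.74 -2.16 -2.1  -1.91 -1.86 -2.76] [-0.08  0.27 -2.37] [ 0.07  0.01 -0.01] [ 0.64  0.52 -0.48  1.9   0.33  0.79 -0.07]
```

>>> arm_command --pt "-40 60 40 0 60" --pt "-80 120 80 0 60" --pt "-80 180 80 0 60" --pt "-80 225 80 0 60" --pt "-80 225 80 0 60" --pt "-80 225 80 0 60" --pt "-80 225 80 0 60"

```text
t: 29.5
ee_pos: [0.4825, -0.0002, 0.2852]
orientation: [0.728, 0.686, -0.001, -0.0]
wrist_force: [-0.3, 1.5, -2.5]
width: 0.0599
```

```bash
python3 - <<'E'
from h import *
print(telemetry.observe()['ee_pos'])
a=cam('top');b=cam('scene')
cv2.imwrite('pics/end.png',np.hstack([cv2.resize(a['image'][120:340,100:450],(400,251)),cv2.resize(b['image'][150:400,80:480],(400,251))])[:,:,::-1])
for n,c in(('top',a),('scene',b)):
    P=pts(c);H,S,V=cv2.split(cv2.cvtColor(c['image'],cv2.COLOR_RGB2HSV));z=P[...,2];x=P[...,0];y=P[...,1]
    for nm,m in(('bar',(z>.026)&(z<.05)&(x>.4)&(x<.66)&(abs(y)<.3)),('wood',(H<18)&(S>60)&(z>.014)&(z<.023)&(x>.42)&(x<.78)&((abs(y)<.09)|(y<-.31)))):
        k,l,st,ce=cv2.connectedComponentsWithStats(m.astype(np.uint8))
        for i in range(1,k):
            if st[i,4]<80:continue
            q=P[l==i];r=cv2.minAreaRect((q[:,:2]*1000).astype(np.float32));print(n,nm,np.round(r[0]),np.round(r[1]),round(r[2],1),'z',np.percentile(q[:,2],[10,50,90]).round(4))
E
```

```text
[ 4.82474580e-01 -1.51660116e-04  2.85228405e-01]
top bar [596. 221.] [111.  27.] 88.6 z [0.0313 0.034  0.0364]
top bar [ 564. -222.] [109.  27.] 87.2 z [0.0315 0.0343 0.0367]
top bar [498. 223.] [111.  27.] 88.9 z [0.0313 0.0339 0.0365]
top bar [448. 224.] [111.  27.] 88.9 z [0.0312 0.034  0.0363]
top wood [756. -72.] [16. 53.] 62.6 z [0.0162 0.0187 0.021 ]
top wood [ 756. -703.] [42. 73.] 55.1 z [0.0186 0.0212 0.0226]
top wood [ 646. -682.] [15. 56.] 67.8 z [0.0154 0.0182 0.021 ]
top wood [ 501. -364.] [59. 24.] 6.2 z [0.0154 0.0173 0.0197]
scene bar [ 563. -224.] [113.  29.] 85.8 z [0.0286 0.034  0.0356]
scene bar [595. 221.] [ 32. 110.] 1.1 z [0.0287 0.0338 0.0354]
scene bar [496. 222.] [111.  29.] 87.1 z [0.0293 0.0339 0.0353]
scene bar [446. 223.] [110.  28.] 88.6 z [0.0292 0.0339 0.0352]
scene wood [ 703. -827.] [140.  66.] 30.4 z [0.0146 0.0186 0.022 ]
scene wood [ 640. -927.] [ 34. 105.] 78.1 z [0.0149 0.0181 0.0222]
scene wood [755. -72.] [16. 55.] 63.2 z [0.0166 0.0188 0.0203]
scene wood [ 500. -364.] [60. 27.] 5.8 z [0.0156 0.0177 0.0193]
scene wood [549.   7.] [41. 25.] 83.8 z [0.0156 0.0174 0.0186]
```

View pics/end.png

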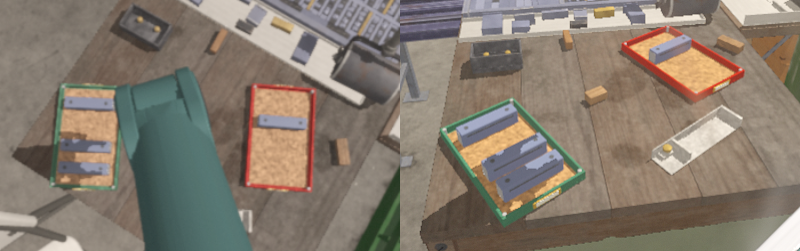

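The picture shows three bars flat in the green tray (left) and one flat in the red tray (right). The tops are at about 34 mm and level, and the wooden pieces have not moved. Handing in.

```bash
python3 -c "
from station import sign_off;print(sign_off())"
```

```text
the job is handed in; nothing more can be done
None
```

All four bars are sorted and the job is handed in, at about 30 s of the 72 s allowed. Three light bars are in the green tray and one heavy bar is in the red tray.

| Where the bar lay (x, y in m) | Measured weight | Tray |
|---|---|---|
| 0.44, -0.05 | 210–265 g | green |
| 0.45, 0.08 | 340–360 g | green |
| 0.65, 0.08 | about 180 g | green |
| 0.65, -0.05 | 460–510 g | red |

- **Placement:** in both camera views the bars lie flat, with tops at about 34 mm. They are clear of the rims and of each other, and the gripper is clear of everything.
- **Other things:** the wooden strip, wedge and block are where they started, to within about 3 mm. The block was hidden under the arm in the last top view, so only the scene view confirms it.
- **Uncertainty:** the wrist force zero drifted by about 0.5 N (50 g) between readings, which is why the weights are ranges. The red-tray bar is close to the 450 g limit. Its reading is at or above 450 g, and its lower end falls in the band where either tray is allowed.

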